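# Free the stuck oil cup

### The arm

A 6-joint arm with a two-finger parallel gripper is mounted at the origin on the work surface. World frame = base frame: x ahead of the robot, y to its left, z up, the work surface at z = 0. Lengths are in m, angles in rad, forces in N, time in s.
With the tool pointing down it reaches from about 0.35 to 0.975 m from the base axis. Payload 4.9 kg.
Tool frame: the origin (TCP) lies midway between the tips of the shut fingers; the grasp point (between the pads) lies 19 mm behind it; z points along the fingers, x is the direction in which the jaws open and shut, and the axes are right-handed (so a half turn about z gives the same grasp; the last joint's range is limited). The gripper opens to 85 mm and grips with 20 to 120 N. Pads are 22 mm wide; open, the fingers measure 114 mm over their backs; the gripper's body (76 mm by 85 mm) begins 54 mm behind the grasp point. The pads swing forward as they close: fully open they stand 13 mm farther back than shut.
Start: joints at [1.109, 0.053, 1.613, -0, 1.476, -0.119], TCP at [0.21, 0.589, 0.231] pointing down, gripper open.
Joint ranges: [-3.01, 3.01], [-1.01, 2.22], [0.06, 2.58], [-1.02, 4.17], [0.09, 2.62], [-3.14, 3.14]. Speed limits (rad/s): [2.57, 2.57, 3.14, 3.14, 3.14, 3.14].

### API

Orientations are given as a unit quaternion [w, x, y, z].
In Python, from workcell import manip gives the robot as it stands.
- The arm moves only by the tool apply_moves, never from a script. Its argument "plan" is one flat list of numbers, 6 for each row, row after row: the shift along the tool's x, y, z in cm, then the turn, a rotation vector about the tool's x, y, z in degrees. In form: [x, y, z, wx, wy, wz, x, y, z, wx, wy, wz, ...]. A call has 1 to 20 rows; each row is the pose to reach, as a shift and turn from the pose measured when the call began, along the tool's axes at that moment; what a row does not reach only later rows make up. A row lasts 1/12 s, in which the tool goes at most 41.7 mm and 7.16 degrees, less where a joint would pass 70% of its speed; a pose out of reach is approached as far as the arm can. A call with a gripper value outside its range is refused whole. "fingers" is the opening, from 0 (shut) to 1 (fully open), set as the call begins (left out, the last holds). The fingers move at their own pace and stop on an object; "force" is the grip in N (left out, the last holds). Time passes only in rows, so rows that repeat a pose let the fingers close. It gives the time, the measured TCP pose, the force and the opening at its end, in the units of the state.
- manip.read_state(): the state, without advancing time (a new reading comes with each control period).
- manip.camera(name): name is "scene" or "side" or "wrist"; returns the picture (384x512x3 uint8, red, green, blue); there is no depth.
- manip.camera_model(name): a dict with "K" (3x3 intrinsics, pixels), "extrinsics" (4x4, takes a point from camera to world coordinates). Camera axes: x right, y down, z forward; pixel columns grow to the right and rows downward; lengths in m; the calibration is good to about 2 mm. The wrist camera is an equidistant fisheye: a pixel r from the principal point sees the ray r / f radians off the axis. A picture is of the moment at which its call begins: read the wrist's pose just before it. camera_model takes no time and is no camera call; for the wrist camera it gives the pose at the moment of the call.
- manip.job_done(): hands the job in, once; it reports no verdict.
The state is a dict: "time": time; "q": joint angles; "joint_velocities": joint speeds; "joint_efforts": joint torques, N m; "eef_pos": TCP position; "tool_rot": TCP orientation; "force": force on the tool from outside, world axes, zero at the start; "moment": the same for the moment, N m; "opening": finger opening in m.
Only numpy, scipy, OpenCV 4.12 (cv2) and the standard library are available. Lean on these libraries where they do the work, as an engineer would, in place of code of your own. Each camera call takes 0.05 s, during which the arm holds its last target. There are 200 camera calls.

### The job

The round steel oil cup has stuck inside the square-footed steel cup on the windowsill, so firmly that a plain pull brings both. Twist it loose and lift it straight out while the square-footed cup stays seated in the fence of its wooden tray, then set it down gently, upright, in the middle of the white saucer and let go. Do not shove the saucer, the tumbler or the dreidels.

Things in the scene. Friction and masses are not known exactly. Their poses are not given: they have to be found in the camera images.
- upper_cup: the stuck oil cup: round, straight-sided plain steel, 54 mm outside diameter, 72 mm tall (solid lower half, open mouth with 3 mm walls above), 0.12 to 0.20 kg. Origin: centre of its underside, z up. At the start its underside is 8 mm above the lower cup's underside, and the top 34 mm of its side stands free above the lower cup's rim, to be gripped across at any yaw.
- lower_cup: the plain steel cup it is stuck in: square foot 76 x 76 x 8 mm, above it a round wall 72 mm outside, 64 mm inside, rim 46 mm above the underside. Loose, weight 3.0 to 3.9 N. Origin: centre of the underside, z up, x and y along the foot's edges. It sits in the tray's fence, which keeps it from turning (about 0.1 rad of play) but not from lifting.
- tongues (a point): centre of the ring of four spring tongues inside the lower cup, 16 to 32 mm above its underside. They press on the oil cup's side and hold it by friction, 8 to 17 N in all, against whichever way it slides: a plain pull lifts both cups, but while the oil cup is being turned (0.2 to 0.5 N m) hardly any of it acts up and down.
- mouth (a point): centre of the lower cup's mouth, level with its rim. The oil cup gives only while it is kept turning, far more turn than rise; to and fro serves. How much varies: if its pull grows by the lower cup's weight, that cup is coming along; turn on at that height until it drops back. The tongues let go after 24 mm of rise, the cup is wholly out after 38 mm.
- tray: fixed wooden tray, 130 x 130 mm, 10 mm thick, with a square wooden fence on top, 79 mm inside, 8 mm thick, its top 22 mm above the tray's underside; the lower cup's foot sits inside the fence on the tray. Origin at the centre of the tray's underside, x and y along its edges, z up.
- saucer: white ceramic saucer, loose, about 148 mm across; flat middle 94 mm across and 6 mm above its underside, sloping rim up to about 16 mm; 0.25 kg. Origin at the centre of its underside, z up. The oil cup goes on its middle.
- tumbler: glass tumbler, 64 mm across, 100 mm tall, loose bystander. Origin at the centre of its underside.
- dreidel_a: blue plastic dreidel lying on its side, 28 mm square body, about 62 mm long along its x axis, loose bystander nearer the robot. Origin under its body.
- dreidel_b: second, identical blue plastic dreidel, loose bystander farther from the robot. Origin under its body.
Not all that is in view belongs to the job. Several things have the shape of the tray; the one meant has the colours described above.

How it is judged:
On the way:
1. The oil cup is clear above the square-footed cup, which still sits in the tray's fence (z of upper_cup in the frame of lower_cup above 0.046 m and z of lower_cup in the frame of tray below 0.013 m), for 0.2 s.
At the end, for the whole second after the job is handed in: The oil cup stands upright (within 0.08 rad) on the saucer's flat middle, its axis within 18 mm of the saucer's centre, released and at rest; the square-footed cup sits level inside the tray's fence, less than 3 mm off its seat (horizontal distance between upper_cup and saucer below 0.018 m and z of upper_cup in the frame of saucer below 0.01 m and angle between upper_cup's own z axis and vertical below 0.08 rad and linear speed of upper_cup below 0.02 m/s and z of lower_cup in the frame of tray below 0.013 m and angle between lower_cup's own z axis and vertical below 0.06 rad and horizontal distance between lower_cup and tray below 0.006 m); the robot touches nothing.
It fails at once if The square-footed cup is pulled up off its seat in the tray by more than 6 mm (z of lower_cup in the frame of tray above 0.016 m).
It fails at once if The oil cup is dropped (falling faster than 0.6 m/s out of the fingers) (linear speed of upper_cup above 0.6 m/s and contact force between the fingers and upper_cup below 0.1 N).
It fails at once if A bystander is shoved more than 15 mm (distance of any of tumbler, dreidel_a, dreidel_b from where it was at the start of the episode above 0.015 m).
It fails at once if The saucer is pushed more than 30 mm (distance of saucer from where it was at the start of the episode above 0.03 m).
It also fails if it takes over 61 s, if anything falls off the work surface, if the arm or the gripper's body presses on something with over 40 N, if the wrist force passes 120 N, or if a joint passes its speed limit or range.

## Working session

There is one attempt and no reset: what is moved stays moved. The work goes in short steps, Python scripts to look and compute and a tool call to move; the robot and the scene stay as the last step left them, time stands still between calls to the robot, and variables do not carry over. Pictures are saved under pics/ and viewed, about 8 in all and at most 12, crops included, and the job is handed in when it is done.

Besides the shell and the picture viewer there is one more tool, called after ">>>" as name(argument=value, ...) on one line, values as JSON. apply_moves: Moves the arm, as the interface text tells. Its arguments: {"type":"object","properties":{"plan":{"type":"array","items":{"type":"number"}},"fingers":{"type":"number"},"force":{"type":"number"}},"required":["plan"]}

```bash
mkdir -p pics; python3 - <<'E'
from workcell import manip
import cv2,numpy as np
a=manip.camera("scene");b=manip.camera("side")
np.save('scene.npy',a);np.save('side.npy',b)
cv2.imwrite('pics/scene.png',cv2.resize(a[...,::-1],(800,600),interpolation=cv2.INTER_CUBIC))
cv2.imwrite('pics/side.png',cv2.resize(b[...,::-1],(800,600),interpolation=cv2.INTER_CUBIC))
for n in("scene","side"):
  m=manip.camera_model(n);print(np.round(m["K"],1),np.round(m["extrinsics"],3))
print(manip.read_state())
E
```

```text
[[414.6   0.  254.8]
 [  0.  414.6 190.2]
 [  0.    0.    1. ]] [[ 0.405  0.592 -0.697  1.351]
 [ 0.914 -0.278  0.296 -0.293]
 [-0.018 -0.757 -0.653  0.825]
 [ 0.     0.     0.     1.   ]]
[[408.6   0.  253.6]
 [  0.  408.6 188.6]
 [  0.    0.    1. ]] [[-0.832 -0.408  0.375  0.233]
 [-0.554  0.587 -0.59   0.589]
 [ 0.02  -0.699 -0.715  0.747]
 [ 0.     0.     0.     1.   ]]
{'time': 0.1, 'q': array([ 1.10900007e+00,  5.32409698e-02,  1.61418436e+00, -7.89918878e-06,
        1.47602030e+00, -1.18988106e-01]), 'joint_velocities': array([-4.01343236e-05, -5.55241001e-04, -4.98257015e-03,  9.83984859e-04,
       -2.82163220e-03,  2.46230816e-03]), 'joint_efforts': array([ 5.31807609e-05, -3.94900882e+01, -3.71364641e+01, -1.30934059e-04,
        3.90463712e-03,  2.34780020e-05]), 'eef_pos': array([0.20981729, 0.58811225, 0.23020036]), 'tool_rot': array([ 4.43574176e-04,  8.17352835e-01,  5.76136690e-01, -8.13407551e-04]), 'force': array([ 0.6570241 , -0.0903222 , -0.22119609]), 'moment': array([0.00408724, 0.07072897, 0.03667892]), 'opening': 0.08550882565697811}
```

View pics/scene.png

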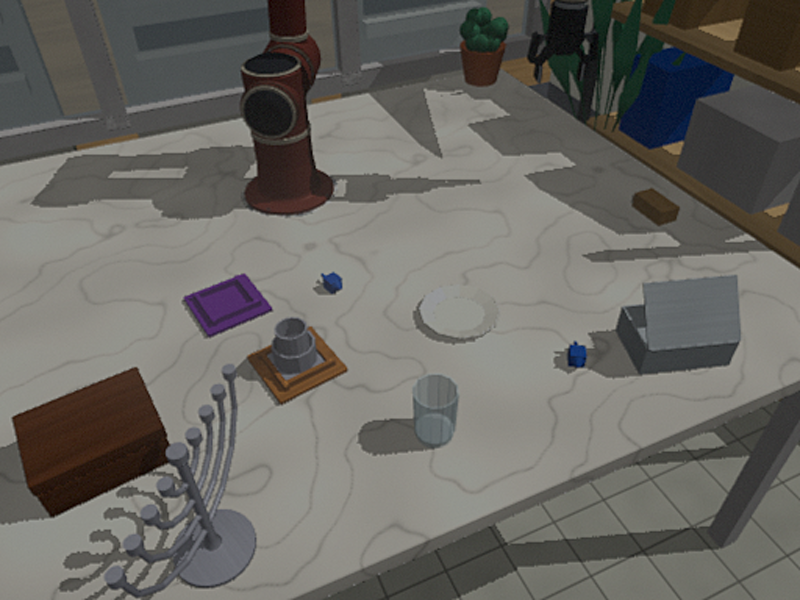

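View pics/side.png

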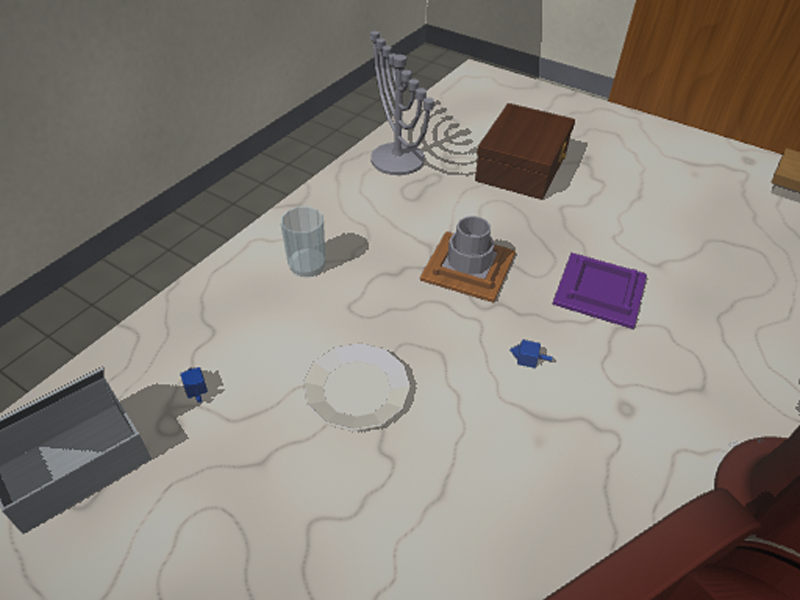

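Cups stand in the orange-brown wooden tray, scene (298,362) / side (470,265). The other tray shape, at scene (228,303) / side (600,290), is purple and empty, so the wooden one is meant. I'll confirm in a crop and get coordinates.

```bash
cat > h.py <<'E'
from workcell import manip
import numpy as np
def ray(n,u,v,s=1.5625):
    m=manip.camera_model(n);K=m["K"];E=np.array(m["extrinsics"])
    d=E[:3,:3]@np.linalg.solve(K,[u/s,v/s,1]);return E[:3,3],d
def onz(n,u,v,z,s=1.5625):
    o,d=ray(n,u,v,s);return np.round((o+d*(z-o[2])/d[2])[:2],4)
E
python3 - <<'E'
from h import *
import cv2
for k,n,u,v,z in [("cup","scene",292,326,.09),("cup","side",474,226,.09),("saucer","scene",457,311,.012),("saucer","side",359,386,.012),
 ("tumblerbase","scene",435,432,0),("tumblerbase","side",306,266,0),("dra","scene",332,283,.014),("dra","side",530,353,.014),("drb","scene",577,355,.014),("drb","side",194,383,.014),
 ("trayL","scene",248,362,.01),("trayB","scene",281,400,.01),("trayR","scene",347,366,.01),("trayT","scene",313,329,.01)]:
  print(k,n,onz(n,u,v,z))
a=np.load('scene.npy')[195:265,150:230];b=np.load('side.npy')[130:200,260:340]
c=np.hstack([a,b])[...,::-1];cv2.imwrite('pics/crop.png',cv2.resize(c,(800,350),interpolation=cv2.INTER_CUBIC))
E
```

```text
cup scene [ 0.5589 -0.1493]
cup side [ 0.5607 -0.1547]
saucer scene [0.5666 0.1588]
saucer side [0.5621 0.1618]
tumblerbase scene [0.7914 0.0017]
tumblerbase side [0.7895 0.0028]
dra scene [ 0.3912 -0.0265]
dra side [ 0.3879 -0.0291]
drb scene [0.7565 0.2918]
drb side [0.7549 0.2899]
trayL scene [ 0.5282 -0.2299]
trayB scene [ 0.6352 -0.2015]
trayR scene [ 0.6096 -0.0769]
trayT scene [ 0.4968 -0.1011]
```

View pics/crop.png

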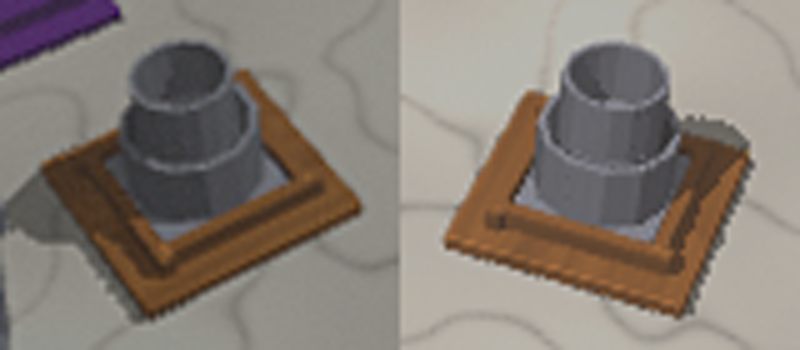

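Confirmed: cups sit in the wooden tray, the purple tray's edge is at top left. Cup about (0.560,-0.151), saucer (0.565,0.160). I'm going above the cup with the last joint turned back, so there is a long sweep available.

>>> apply_moves(plan=[-57.9, 57.8, 3, 0, 0, -64, -57.9, 57.8, 3, 0, 0, -64, -57.9, 57.8, 3, 0, 0, -64, -57.9, 57.8, 3, 0, 0, -64, -57.9, 57.8, 3, 0, 0, -64, -57.9, 57.8, 3, 0, 0, -64, -57.9, 57.8, 3, 0, 0, -64, -57.9, 57.8, 3, 0, 0, -64, -57.9, 57.8, 3, 0, 0, -64, -57.9, 57.8, 3, 0, 0, -64, -57.9, 57.8, 3, 0, 0, -64, -57.9, 57.8, 3, 0, 0, -64, -57.9, 57.8, 3, 0, 0, -64, -57.9, 57.8, 3, 0, 0, -64, -57.9, 57.8, 3, 0, 0, -64, -57.9, 57.8, 3, 0, 0, -64, -57.9, 57.8, 3, 0, 0, -64, -57.9, 57.8, 3, 0, 0, -64, -57.9, 57.8, 3, 0, 0, -64, -57.9, 57.8, 3, 0, 0, -64], fingers=1)

```text
time: 1.77
eef_pos: [0.5529, -0.1391, 0.201]
tool_rot: [-0.0, 0.388, 0.922, -0.001]
force: [1.4, 0.3, 0.2]
opening: 0.0856
```

```bash
python3 - <<'E'
from h import *
import cv2
s=manip.read_state();m=manip.camera_model("wrist");a=manip.camera("wrist");np.save('w1.npy',a)
print(s["eef_pos"],s["tool_rot"],s["q"],m)
cv2.imwrite('pics/w1.png',cv2.resize(a[...,::-1],(800,600),interpolation=cv2.INTER_CUBIC))
E
```

```text
[ 0.55290422 -0.1391037   0.20104559] [-4.51707526e-04  3.88098973e-01  9.21617186e-01 -8.63786693e-04] [-3.76143194e-01 -5.61954164e-02  1.77260265e+00 -1.72490049e-03
  1.42612756e+00 -2.72035000e+00] {'K': array([[297.31863964,   0.        , 253.13937532],
       [  0.        , 297.31863964, 191.38852496],
       [  0.        ,   0.        ,   1.        ]]), 'extrinsics': array([[-6.98971687e-01,  6.79853827e-01,  2.21894919e-01,
         4.95817980e-01],
       [ 7.15149311e-01,  6.64384455e-01,  2.17151463e-01,
        -1.95626515e-01],
       [ 2.07718263e-04,  3.10470723e-01, -9.50582920e-01,
         3.43436285e-01],
       [ 0.00000000e+00,  0.00000000e+00,  0.00000000e+00,
         1.00000000e+00]])}
```

View pics/w1.png

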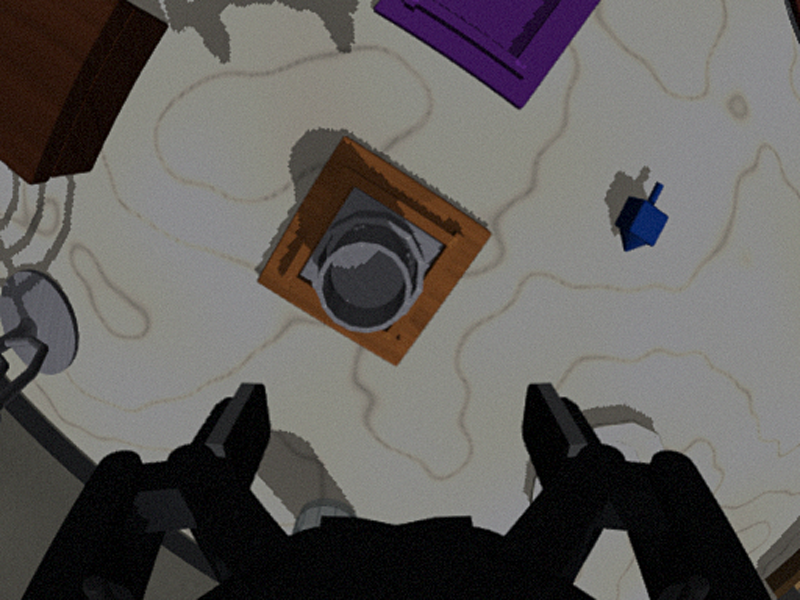

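Wrist view: cup mouth rim centred near (366,286), extents x 313–420, y 241–332; tray around it, jaws at bottom. Next I fit a circle to rim points in the z = 0.09 plane.

```bash
cat >> h.py <<'E'
def wonz(m,u,v,z):
    E=np.array(m["extrinsics"]);K=m["K"];x=(u-K[0,2])/K[0,0];y=(v-K[1,2])/K[1,1];t=np.hypot(x,y)
    d=E[:3,:3]@np.array([x/t*np.sin(t),y/t*np.sin(t),np.cos(t)]);o=E[:3,3];return (o+d*(z-o[2])/d[2])[:2]
def wproj(m,P):
    E=np.array(m["extrinsics"]);K=m["K"];c=(np.asarray(P)-E[:3,3])@E[:3,:3];r=np.hypot(c[:,0],c[:,1]);t=np.arctan2(r,c[:,2])
    return np.c_[K[0,2]+K[0,0]*t*c[:,0]/r,K[1,2]+K[1,1]*t*c[:,1]/r]
def circ(x,y,z,r,n=60):
    a=np.linspace(0,2*np.pi,n);return np.c_[x+r*np.cos(a),y+r*np.sin(a),0*a+z]
E
python3 - <<'E'
from h import *
import cv2
m=manip.camera_model("wrist");s=1.5625
for u,v in[(366,286),(313,286),(420,286),(366,241),(366,332)]:print(wonz(m,u/s,v/s,.09))
a=np.load('w1.npy')[100:240,155:330,::-1];a=cv2.resize(a,None,fx=4,fy=4,interpolation=cv2.INTER_CUBIC).copy()
c=wonz(m,366/s,286/s,.09)
for x,y,z,r,col in[(*c,.09,.027,(0,255,0)),(*c,.056,.036,(0,0,255))]:
  p=(wproj(m,circ(x,y,z,r))-[155,100])*4+1.5;cv2.polylines(a,[p.astype(int)],True,col,1)
cv2.imwrite('pics/w1c.png',a)
E
```

```text
[ 0.56301395 -0.16204109]
[ 0.58426152 -0.18402229]
[ 0.54164695 -0.1400353 ]
[ 0.54404895 -0.17981954]
[ 0.58363271 -0.14286642]
```

View pics/w1c.png

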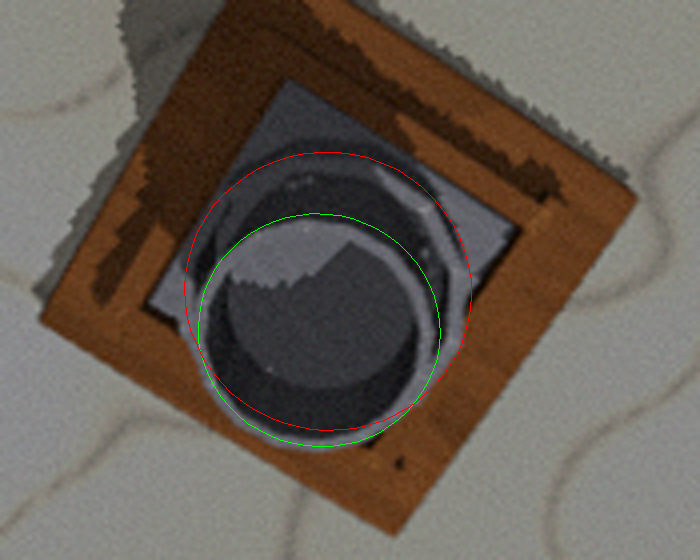

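The arm was still settling when that was taken, so the pose was stale. The move and look are repeated now, at rest and nearer.

```bash
python3 - <<'E'
from h import *
import cv2
s0=manip.read_state();m=manip.camera_model("wrist");a=manip.camera("wrist")
print(s0["eef_pos"],np.round(s0["joint_velocities"],3),s0["tool_rot"]);E=m["extrinsics"];print(E[:3,3])
c=np.array([.560,-.153])
g=a[...,::-1]
# refine: maximise gradient along projected outer rim of upper cup (z=.09)
gr=cv2.GaussianBlur(cv2.cvtColor(a,cv2.COLOR_RGB2GRAY),(0,0),1).astype(float);G=np.hypot(cv2.Sobel(gr,6,1,0),cv2.Sobel(gr,6,0,1)).astype(np.float32)
best=[]
for dx in np.arange(-.012,.0121,.001):
  for dy in np.arange(-.016,.0161,.001):
    sc=0
    for z,r in((.09,.027),(.09,.024)):
      p=wproj(m,circ(c[0]+dx,c[1]+dy,z,r)).astype(np.float32);sc+=cv2.remap(G,p[:,0:1],p[:,1:2],1).mean()
    best.append((sc,c[0]+dx,c[1]+dy))
best.sort(reverse=True);print(np.round(best[:6],4))
c=best[0][1:]
p0=wproj(m,[[*c,.07]])[0].astype(int);o=p0-[80,65]
v=cv2.resize(g[o[1]:o[1]+130,o[0]:o[0]+160],None,fx=5,fy=5,interpolation=cv2.INTER_CUBIC).copy()[:600]
for z,r,col in[(.09,.027,(0,255,0)),(.056,.036,(0,0,255))]:
  p=(wproj(m,circ(*c,z,r))-o)*5+2;cv2.polylines(v,[p.astype(int)],True,col,1)
cv2.imwrite('pics/w2c.png',v)
E
```

```text
[ 0.5548804  -0.14523396  0.20034726] [ 0.067 -0.079  0.08   0.037  0.068  0.114] [ 0.00094259  0.39012085  0.92075853 -0.00292814]
[ 0.49741579 -0.20082365  0.34296413]
[[ 2.381904e+02  5.630000e-01 -1.550000e-01]
 [ 2.379244e+02  5.630000e-01 -1.560000e-01]
 [ 2.048344e+02  5.640000e-01 -1.550000e-01]
 [ 2.007951e+02  5.640000e-01 -1.560000e-01]
 [ 1.943560e+02  5.630000e-01 -1.570000e-01]
 [ 1.938494e+02  5.620000e-01 -1.560000e-01]]
```

View pics/w2c.png

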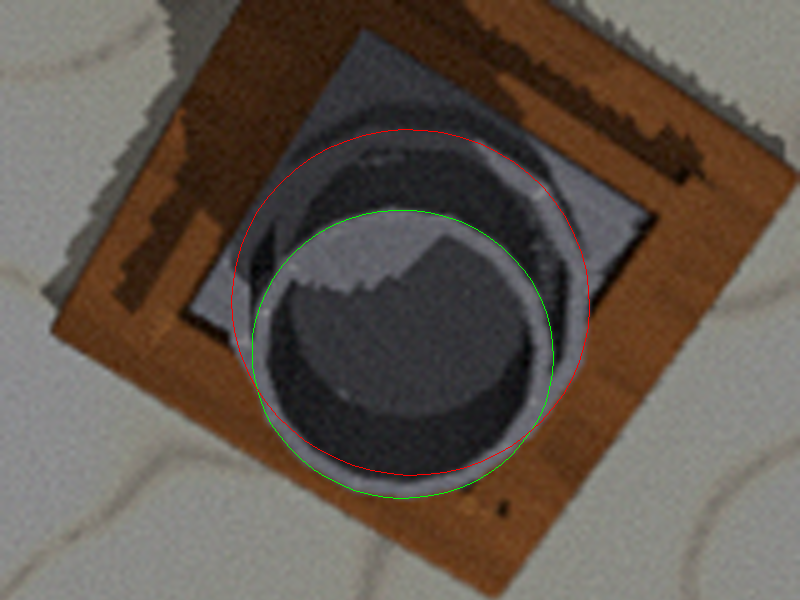

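>>> apply_moves(plan=[-1.2, -0.12, 3, 0, 0, 0, -1.2, -0.12, 6, 0, 0, 0, -1.2, -0.12, 7, 0, 0, 0, -1.2, -0.12, 7, 0, 0, 0, -1.2, -0.12, 7, 0, 0, 0, -1.2, -0.12, 7, 0, 0, 0, -1.2, -0.12, 7, 0, 0, 0, -1.2, -0.12, 7, 0, 0, 0])

```text
time: 2.53
eef_pos: [0.562, -0.1515, 0.1326]
tool_rot: [0.001, 0.39, 0.921, -0.002]
force: [-0.1, 0.1, -0.6]
opening: 0.0854
```

```bash
cat > look.py <<'E'
from h import *
import cv2,sys
c=np.array([.562,-.154])
m=manip.camera_model("wrist");s0=manip.read_state();a=manip.camera("wrist");g=a[...,::-1]
print(s0["time"],s0["eef_pos"],np.round(s0["joint_velocities"],3),s0["tool_rot"],s0["q"][5],s0["force"])
gr=cv2.GaussianBlur(cv2.cvtColor(a,cv2.COLOR_RGB2GRAY),(0,0),1).astype(float);G=np.hypot(cv2.Sobel(gr,6,1,0),cv2.Sobel(gr,6,0,1)).astype(np.float32)
best=[]
for dx in np.arange(-.01,.0101,.0005):
  for dy in np.arange(-.01,.0101,.0005):
    sc=0
    for z,r in((.09,.027),(.09,.024)):
      p=wproj(m,circ(c[0]+dx,c[1]+dy,z,r)).astype(np.float32);sc+=cv2.remap(G,p[:,0:1],p[:,1:2],1).mean()
    best.append((sc,c[0]+dx,c[1]+dy))
best.sort(reverse=True);print(np.round(best[:4],4))
c=np.array(best[0][1:])
v=cv2.resize(g,(800,600),interpolation=cv2.INTER_CUBIC).copy()
for z,r,col in[(.09,.027,(0,255,0)),(.056,.036,(0,0,255))]:
  cv2.polylines(v,[(wproj(m,circ(*c,z,r))*1.5625).astype(int)],True,col,1)
cv2.imwrite(sys.argv[1],v)
from scipy.spatial.transform import Rotation as R
q=s0["tool_rot"];M=R.from_quat([*q[1:],q[0]]).as_matrix()
print("tool xy shift cm",M.T@np.r_[c-s0["eef_pos"][:2],0]*100)
E
python3 look.py pics/w3.png
```

```text
2.5333 [ 0.56195068 -0.15149093  0.13255936] [-0.004  0.006  0.005 -0.001 -0.001  0.   ] [ 0.0011347   0.39013269  0.92075657 -0.00159401] -2.7287651116760645 [-0.10883098  0.05711661 -0.63399246]
[[ 2.815876e+02  5.630000e-01 -1.555000e-01]
 [ 2.693447e+02  5.630000e-01 -1.560000e-01]
 [ 2.685952e+02  5.635000e-01 -1.555000e-01]
 [ 2.579131e+02  5.625000e-01 -1.555000e-01]]
tool xy shift cm [-0.36101385 -0.20347893  0.00162052]
```

View pics/w3.png

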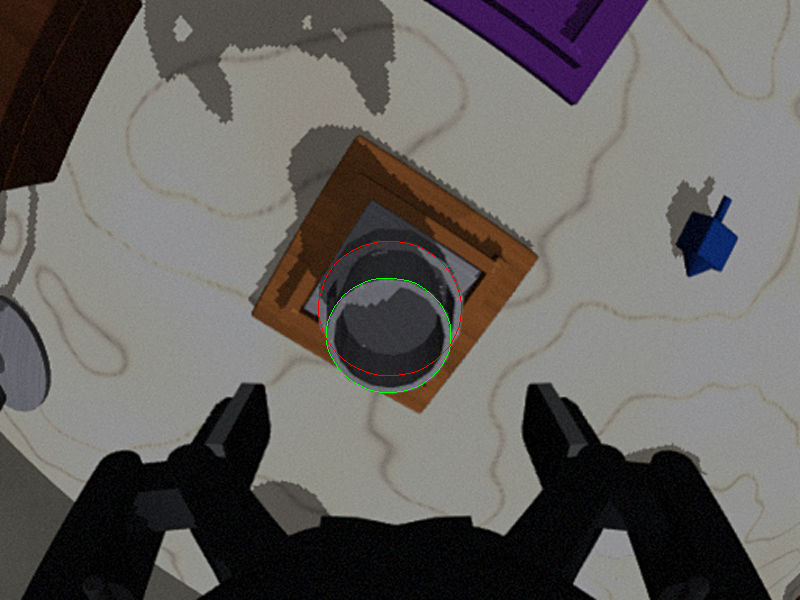

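Fit agrees with the earlier one (0.563,-0.1555); green ring lies on the rim at (388,336), jaws centred on column 397. Descend around it.

>>> apply_moves(plan=[-0.33, -0.2, 0, 0, 0, 0, -0.33, -0.2, 2, 0, 0, 0, -0.33, -0.2, 4, 0, 0, 0, -0.33, -0.2, 5.5, 0, 0, 0, -0.33, -0.2, 6.6, 0, 0, 0, -0.33, -0.2, 7.2, 0, 0, 0, -0.33, -0.2, 7.4, 0, 0, 0, -0.33, -0.2, 7.4, 0, 0, 0, -0.33, -0.2, 7.4, 0, 0, 0, -0.33, -0.2, 7.4, 0, 0, 0])

```text
time: 3.42
eef_pos: [0.5635, -0.1559, 0.0595]
tool_rot: [0.002, 0.39, 0.921, -0.002]
force: [-0.1, 0.5, -0.9]
opening: 0.0854
```

>>> apply_moves(plan=[0, 0, 0, 0, 0, 0, 0, 0, 0, 0, 0, 0, 0, 0, 0, 0, 0, 0, 0, 0, 0, 0, 0, 0, 0, 0, 0, 0, 0, 0, 0, 0, 0, 0, 0, 0, 0, 0, 0, 0, 0, 0, 0, 0, 0, 0, 0, 0], fingers=0, force=30)

```text
time: 4.08
eef_pos: [0.5633, -0.1552, 0.0606]
tool_rot: [0.001, 0.39, 0.921, -0.001]
force: [-3.3, 2.9, 5.4]
opening: 0.0535
```

```bash
cat > st.py <<'E'
from h import *
from scipy.spatial.transform import Rotation as R
s=manip.read_state();q=s["tool_rot"];M=R.from_quat([*q[1:],q[0]]).as_matrix()
print(s["time"],s["eef_pos"].round(4),"F",s["force"].round(2),"Ftool",(M.T@s["force"]).round(2),"M",s["moment"].round(2),"op",s["opening"],"q6",s["q"][5])
E
python3 st.py
```

```text
4.0833 [ 0.5633 -0.1552  0.0606] F [-3.32  2.95  5.4 ] Ftool [ 4.41 -0.34 -5.42] M [ 0.5   0.6  -0.04] op 0.05353323865062109 q6 -2.7340056835718154
```

>>> apply_moves(plan=[0.05, 0, -0.05, 0, 0, 0, 0.1, 0, -0.1, 0, 0, 0, 0.1, 0, -0.1, 0, 0, 0, 0.1, 0, -0.1, 0, 0, 0, 0.1, 0, -0.1, 0, 0, 0], force=80)

```text
time: 4.5
eef_pos: [0.5622, -0.1543, 0.061]
tool_rot: [0.001, 0.39, 0.921, -0.001]
force: [-0.3, -0.1, -3.1]
opening: 0.0522
```

```bash
python3 st.py
```

```text
4.5 [ 0.5622 -0.1543  0.061 ] F [-0.32 -0.12 -3.12] Ftool [ 0.14 -0.3   3.12] M [ 0.06 -0.02  0.04] op 0.05217165639399545 q6 -2.7333652808937154
```

>>> apply_moves(plan=[0, 0, 0, 0, 0, 7, 0, 0, 0, 0, 0, 14, 0, 0, 0, 0, 0, 21, 0, 0, -0.02, 0, 0, 28, 0, 0, -0.04, 0, 0, 35, 0, 0, -0.06, 0, 0, 42, 0, 0, -0.08, 0, 0, 49, 0, 0, -0.1, 0, 0, 56, 0, 0, -0.12, 0, 0, 63, 0, 0, -0.14, 0, 0, 70])

```text
time: 5.33
eef_pos: [0.5624, -0.1547, 0.0625]
tool_rot: [0.002, 0.849, 0.528, -0.001]
force: [0.4, -0.6, -1.8]
opening: 0.0519
```

```bash
python3 st.py
```

```text
5.3333 [ 0.5624 -0.1547  0.0625] F [ 0.39 -0.6  -1.84] Ftool [-0.36  0.61  1.84] M [-0.11 -0.1   0.47] op 0.051914224173626566 q6 -1.5067314058107069
```

>>> apply_moves(plan=[0, 0, 0, 0, 0, 7, 0, 0, -0.03, 0, 0, 14, 0, 0, -0.06, 0, 0, 21, 0, 0, -0.09, 0, 0, 28, 0, 0, -0.12, 0, 0, 35, 0, 0, -0.15, 0, 0, 42, 0, 0, -0.18, 0, 0, 49, 0, 0, -0.21, 0, 0, 56, 0, 0, -0.24, 0, 0, 63, 0, 0, -0.27, 0, 0, 70, 0, 0, -0.3, 0, 0, 77, 0, 0, -0.33, 0, 0, 84, 0, 0, -0.36, 0, 0, 91, 0, 0, -0.39, 0, 0, 98])

```text
time: 6.5
eef_pos: [0.5627, -0.1547, 0.0663]
tool_rot: [0.002, 0.955, -0.296, 0.001]
force: [1.0, 0.7, -2.8]
opening: 0.0521
```

```bash
python3 st.py
```

```text
6.5 [ 0.5627 -0.1547  0.0663] F [ 0.96  0.7  -2.81] Ftool [ 0.38 -1.13  2.81] M [ 0.04 -0.23  0.44] op 0.05210355386869944 q6 0.2086849991888513
```

>>> apply_moves(plan=[0, 0, 0, 0, 0, 7, 0, 0, -0.03, 0, 0, 14, 0, 0, -0.06, 0, 0, 21, 0, 0, -0.09, 0, 0, 28, 0, 0, -0.12, 0, 0, 35, 0, 0, -0.15, 0, 0, 42, 0, 0, -0.18, 0, 0, 49, 0, 0, -0.21, 0, 0, 56, 0, 0, -0.24, 0, 0, 63, 0, 0, -0.27, 0, 0, 70, 0, 0, -0.3, 0, 0, 77, 0, 0, -0.33, 0, 0, 84, 0, 0, -0.36, 0, 0, 91, 0, 0, -0.39, 0, 0, 98, 0, 0, -0.42, 0, 0, 105, 0, 0, -0.45, 0, 0, 112, 0, 0, -0.48, 0, 0, 119, 0, 0, -0.51, 0, 0, 126])

```text
time: 8.0
eef_pos: [0.5632, -0.1549, 0.0715]
tool_rot: [0.001, -0.167, 0.986, -0.002]
force: [1.2, 0.4, -2.7]
opening: 0.0519
```

```bash
python3 st.py
```

```text
8.0 [ 0.5632 -0.1549  0.0715] F [ 1.18  0.45 -2.74] Ftool [-1.26  0.05  2.74] M [-0.08 -0.33  0.42] op 0.051858798281540976 q6 2.412717351275031
```

>>> apply_moves(plan=[0, 0, 0, 0, 0, -7, 0, 0, 0, 0, 0, -14, 0, 0, 0, 0, 0, -21, 0, 0, 0, 0, 0, -28, 0, 0, -0.03, 0, 0, -35, 0, 0, -0.06, 0, 0, -42, 0, 0, -0.09, 0, 0, -49, 0, 0, -0.12, 0, 0, -56, 0, 0, -0.15, 0, 0, -63, 0, 0, -0.18, 0, 0, -70, 0, 0, -0.21, 0, 0, -77, 0, 0, -0.24, 0, 0, -84, 0, 0, -0.27, 0, 0, -91, 0, 0, -0.3, 0, 0, -98, 0, 0, -0.33, 0, 0, -105, 0, 0, -0.36, 0, 0, -112, 0, 0, -0.39, 0, 0, -119, 0, 0, -0.42, 0, 0, -126, 0, 0, -0.45, 0, 0, -133, 0, 0, -0.48, 0, 0, -140])

```text
time: 9.67
eef_pos: [0.5627, -0.1547, 0.0758]
tool_rot: [0.002, 0.984, -0.178, 0.001]
force: [-0.8, 0.7, -3.5]
opening: 0.0524
```

```bash
python3 st.py; python3 - <<'E'
from h import *
import cv2
b=manip.camera("side")[120:210,250:360,::-1]
a=manip.camera("scene")[180:270,130:240,::-1]
cv2.imwrite('pics/mid.png',cv2.resize(np.hstack([a,b]),(792,324),interpolation=cv2.INTER_CUBIC))
E
```

```text
9.6667 [ 0.5627 -0.1547  0.0758] F [-0.85  0.66 -3.53] Ftool [-1.03 -0.33  3.53] M [ 0.12  0.16 -0.34] op 0.052391596597362707 q6 -0.035852051731532754
```

View pics/mid.png

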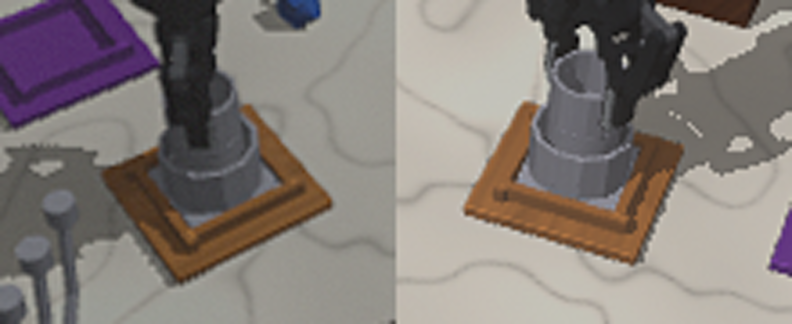

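The square cup is still down inside the fence (foot visible inside at left (200,205), right (585,195)) and the oil cup stands visibly higher. Continue.

>>> apply_moves(plan=[0, 0, 0, 0, 0, -7, 0, 0, 0, 0, 0, -14, 0, 0, -0.03, 0, 0, -21, 0, 0, -0.06, 0, 0, -28, 0, 0, -0.09, 0, 0, -35, 0, 0, -0.12, 0, 0, -42, 0, 0, -0.15, 0, 0, -49, 0, 0, -0.18, 0, 0, -56, 0, 0, -0.21, 0, 0, -63, 0, 0, -0.24, 0, 0, -70, 0, 0, -0.27, 0, 0, -77, 0, 0, -0.3, 0, 0, -84, 0, 0, -0.33, 0, 0, -91, 0, 0, -0.36, 0, 0, -98, 0, 0, -0.39, 0, 0, -105, 0, 0, -0.42, 0, 0, -112, 0, 0, -0.45, 0, 0, -119, 0, 0, -0.48, 0, 0, -126, 0, 0, -0.48, 0, 0, -133])

```text
time: 11.35
eef_pos: [0.5629, -0.155, 0.0807]
tool_rot: [0.002, 0.557, 0.831, -0.001]
force: [0.7, 0.8, -1.7]
opening: 0.0521
```

```bash
python3 st.py
```

```text
11.35 [ 0.5629 -0.155   0.0807] F [ 0.68  0.83 -1.66] Ftool [0.52 0.94 1.66] M [-0.03 -0.05 -0.25] op 0.05212767935609049 q6 -2.3538190547783038
```

>>> apply_moves(plan=[0, 0, 0, 0, 0, 7, 0, 0, 0, 0, 0, 14, 0, 0, 0, 0, 0, 21, 0, 0, 0, 0, 0, 28, 0, 0, -0.03, 0, 0, 35, 0, 0, -0.06, 0, 0, 42, 0, 0, -0.09, 0, 0, 49, 0, 0, -0.12, 0, 0, 56, 0, 0, -0.15, 0, 0, 63, 0, 0, -0.18, 0, 0, 70, 0, 0, -0.21, 0, 0, 77, 0, 0, -0.24, 0, 0, 84, 0, 0, -0.27, 0, 0, 91, 0, 0, -0.3, 0, 0, 98, 0, 0, -0.33, 0, 0, 105, 0, 0, -0.36, 0, 0, 112, 0, 0, -0.39, 0, 0, 119, 0, 0, -0.42, 0, 0, 126, 0, 0, -0.45, 0, 0, 133, 0, 0, -0.5, 0, 0, 140])

```text
time: 13.02
eef_pos: [0.5632, -0.1552, 0.086]
tool_rot: [0.002, 0.97, -0.244, 0.002]
force: [-0.3, 0.4, -1.6]
opening: 0.0519
```

```bash
python3 st.py
```

```text
13.0167 [ 0.5632 -0.1552  0.086 ] F [-0.28  0.43 -1.61] Ftool [-0.46 -0.25  1.61] M [ 0.   -0.05 -0.01] op 0.05191004704536028 q6 0.09910860251334165
```

The torque is gone: the tongues have let go. Lift straight out.

>>> apply_moves(plan=[0, 0, -0.2, 0, 0, 0, 0, 0, -0.4, 0, 0, 0, 0, 0, -0.6, 0, 0, 0, 0, 0, -0.9, 0, 0, 0, 0, 0, -1.2, 0, 0, 0, 0, 0, -1.6, 0, 0, 0, 0, 0, -2.0, 0, 0, 0, 0, 0, -2.5, 0, 0, 0, 0, 0, -3, 0, 0, 0, 0, 0, -3.5, 0, 0, 0, 0, 0, -4, 0, 0, 0, 0, 0, -4.5, 0, 0, 0, 0, 0, -5, 0, 0, 0, 0, 0, -5, 0, 0, 0, 0, 0, -5, 0, 0, 0])

```text
time: 14.27
eef_pos: [0.5633, -0.1551, 0.1366]
tool_rot: [0.002, 0.97, -0.244, 0.002]
force: [-0.2, 0.6, -1.6]
opening: 0.052
```

```bash
python3 st.py; python3 - <<'E'
from h import *
import cv2
m=manip.camera_model("wrist")
a=manip.camera("side")[...,::-1];np.save('s2.npy',a);w=manip.camera("wrist")[...,::-1];np.save('w4.npy',w)
# saucer: bright-white segmentation refinement from first side/scene images: overlay predicted circles
out=[]
for n,f in(("scene","scene.npy"),("side","side.npy")):
  im=np.load(f)[...,::-1].copy();M=manip.camera_model(n);E=np.linalg.inv(M["extrinsics"]);
  im=cv2.resize(im,None,fx=4,fy=4,interpolation=cv2.INTER_CUBIC)
  pr=lambda P:(lambda c:(c[:,:2]/c[:,2:]))((P@E[:3,:3].T+E[:3,3])@M["K"].T)
  for z,r,col in((.016,.074,(0,255,0)),(.006,.047,(0,0,255))):
    cv2.polylines(im,[(pr(circ(.565,.160,z,r))*4+1.5).astype(int)],True,col,1)
  c=(pr(np.array([[.565,.16,.01]]))[0]*4).astype(int);out.append(im[c[1]-160:c[1]+160,c[0]-190:c[0]+190])
t=np.hstack(out);b=np.hstack([cv2.resize(a[100:220,230:373],(380,280)),cv2.resize(w,(380,280))])
cv2.imwrite('pics/lift.png',np.vstack([t,b]))
E
```

```text
14.2667 [ 0.5633 -0.1551  0.1366] F [-0.21  0.62 -1.57] Ftool [-0.48 -0.45  1.57] M [-0.01 -0.04 -0.02] op 0.05204907837524614 q6 0.0990234509727896
```

View pics/lift.png

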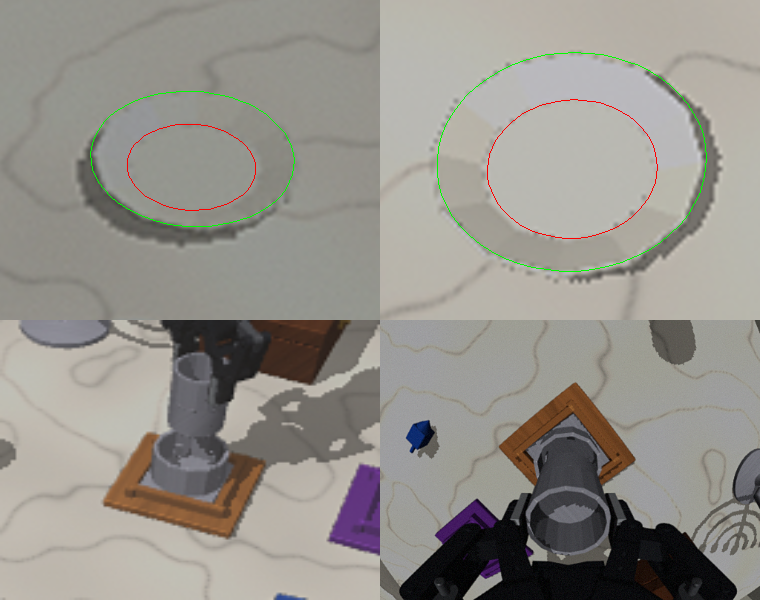

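Oil cup hangs clear and the square cup is still seated in the tray (bottom left). Predicted saucer circles lie on the saucer in both views within about 2 mm. Carry over.

>>> apply_moves(plan=[-0.44, -0.83, 0, 0, 0, 0, -1.45, -2.78, 0, 0, 0, 0, -2.6, -5, 0, 0, 0, 0, -3.9, -7.5, 0, 0, 0, 0, -5.2, -10, 0, 0, 0, 0, -6.5, -12.5, 0, 0, 0, 0, -7.8, -15, 0, 0, 0, 0, -9.1, -17.5, 0, 0, 0, 0, -10.4, -20, 0, 0, 0, 0, -11.6, -22.2, 0, 0, 0, 0, -12.6, -24.2, 0, 0, 0, 0, -13.5, -25.9, 0, 0, 0, 0, -14.1, -27, 0, 0, 0, 0, -14.5, -27.8, 0, 0, 0, 0, -14.5, -27.8, 0, 0, 0, 0, -14.5, -27.8, 0, 0, 0, 0, -14.5, -27.8, 0, 0, 0, 0, -14.5, -27.8, 0, 0, 0, 0])

```text
time: 15.87
eef_pos: [0.5666, 0.1577, 0.1342]
tool_rot: [0.002, 0.97, -0.244, 0.002]
force: [0.2, 0.8, -2.5]
opening: 0.0521
```

```bash
python3 st.py; python3 - <<'E'
from h import *
import cv2
m=manip.camera_model("wrist");w=cv2.resize(manip.camera("wrist")[...,::-1],(800,600)).copy()
for z,r,c in((.016,.074,(0,255,0)),(.006,.047,(0,0,255))):cv2.polylines(w,[(wproj(m,circ(.567,.158,z,r))*1.5625).astype(int)],True,c,1)
cv2.imwrite('pics/w5.png',w)
E
```

```text
15.8667 [0.5666 0.1577 0.1342] F [ 0.18  0.77 -2.46] Ftool [-0.21 -0.77  2.45] M [ 0.01  0.01 -0.03] op 0.05207531051383192 q6 0.6424192551227965
```

View pics/w5.png

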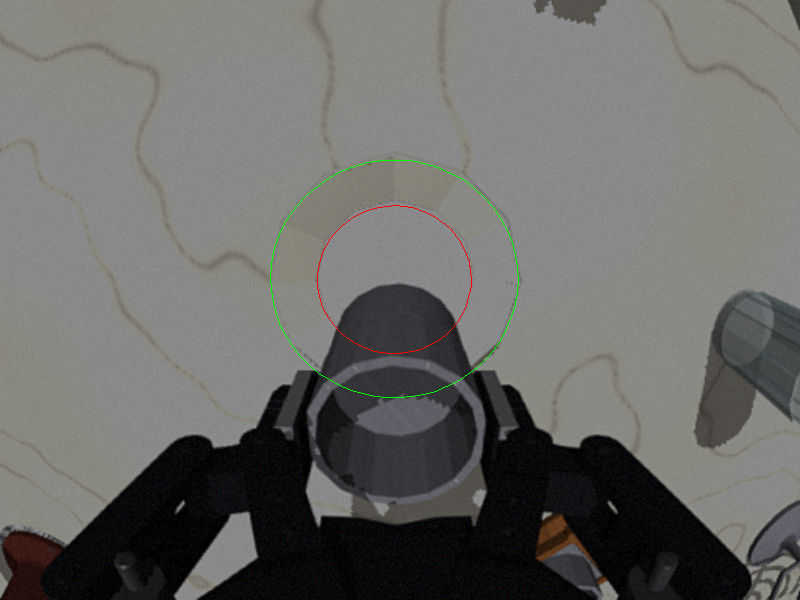

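The projected saucer circles match the image (centre about (395,280)). Lower the cup.

>>> apply_moves(plan=[0, 0, 0.5, 0, 0, 0, 0, 0, 1.5, 0, 0, 0, 0, 0, 2.7, 0, 0, 0, 0, 0, 4, 0, 0, 0, 0, 0, 5.2, 0, 0, 0, 0, 0, 6.2, 0, 0, 0, 0, 0, 7, 0, 0, 0, 0, 0, 7.5, 0, 0, 0, 0, 0, 7.8, 0, 0, 0, 0, 0, 8, 0, 0, 0, 0, 0, 8, 0, 0, 0, 0, 0, 8, 0, 0, 0, 0, 0, 8, 0, 0, 0])

```text
time: 17.0
eef_pos: [0.5673, 0.1575, 0.055]
tool_rot: [0.002, 0.97, -0.244, 0.002]
force: [0.0, 0.0, -1.4]
opening: 0.0522
```

>>> apply_moves(plan=[0, 0, 0.05, 0, 0, 0, 0, 0, 0.1, 0, 0, 0, 0, 0, 0.15, 0, 0, 0, 0, 0, 0.2, 0, 0, 0, 0, 0, 0.2, 0, 0, 0, 0, 0, 0.2, 0, 0, 0])

```text
time: 17.5
eef_pos: [0.5673, 0.1575, 0.053]
tool_rot: [0.002, 0.97, -0.244, 0.002]
force: [-0.1, 0.7, -1.5]
opening: 0.0526
```

```bash
python3 st.py
```

```text
17.5 [0.5673 0.1575 0.053 ] F [-0.06  0.71 -1.48] Ftool [-0.4  -0.6   1.48] M [0.   0.   0.05] op 0.05255187565087005 q6 0.6425388771646983
```

>>> apply_moves(plan=[0, 0, 0.05, 0, 0, 0, 0, 0, 0.1, 0, 0, 0, 0, 0, 0.15, 0, 0, 0, 0, 0, 0.2, 0, 0, 0, 0, 0, 0.25, 0, 0, 0, 0, 0, 0.25, 0, 0, 0])

```text
time: 18.0
eef_pos: [0.5672, 0.1574, 0.0503]
tool_rot: [0.002, 0.97, -0.244, 0.002]
force: [0.7, 1.2, -1.4]
opening: 0.0522
```

>>> apply_moves(plan=[0, 0, 0.05, 0, 0, 0, 0, 0, 0.1, 0, 0, 0, 0, 0, 0.1, 0, 0, 0, 0, 0, 0.1, 0, 0, 0])

```text
time: 18.33
eef_pos: [0.5672, 0.1574, 0.0493]
tool_rot: [0.002, 0.97, -0.244, 0.002]
force: [-0.3, -0.3, -1.8]
opening: 0.0518
```

>>> apply_moves(plan=[0, 0, 0.05, 0, 0, 0, 0, 0, 0.1, 0, 0, 0, 0, 0, 0.1, 0, 0, 0, 0, 0, 0.1, 0, 0, 0])

```text
time: 18.67
eef_pos: [0.5673, 0.1575, 0.0491]
tool_rot: [0.002, 0.97, -0.244, 0.002]
force: [-2.4, -1.2, 4.8]
opening: 0.0522
```

>>> apply_moves(plan=[0, 0, 0.05, 0, 0, 0, 0, 0, 0.1, 0, 0, 0, 0, 0, 0.1, 0, 0, 0, 0, 0, 0.1, 0, 0, 0])

```text
time: 19.0
eef_pos: [0.5674, 0.1575, 0.0491]
tool_rot: [0.002, 0.97, -0.244, 0.002]
force: [-3.5, -0.9, 7.7]
opening: 0.0524
```

Contact at TCP z = 0.049, as predicted. Relax and release.

>>> apply_moves(plan=[0, 0, 0, 0, 0, 0, 0, 0, 0, 0, 0, 0, 0, 0, 0, 0, 0, 0], force=20)

```text
time: 19.25
eef_pos: [0.5677, 0.1575, 0.0492]
tool_rot: [0.002, 0.97, -0.244, 0.002]
force: [0.4, 0.0, 1.4]
opening: 0.0521
```

>>> apply_moves(plan=[0, 0, 0, 0, 0, 0, 0, 0, 0, 0, 0, 0, 0, 0, 0, 0, 0, 0, 0, 0, 0, 0, 0, 0, 0, 0, 0, 0, 0, 0, 0, 0, 0, 0, 0, 0, 0, 0, 0, 0, 0, 0, 0, 0, 0, 0, 0, 0], fingers=1)

```text
time: 19.92
eef_pos: [0.5677, 0.1575, 0.0492]
tool_rot: [0.002, 0.97, -0.244, 0.002]
force: [0.8, -0.8, -0.4]
opening: 0.0852
```

>>> apply_moves(plan=[0, 0, -0.5, 0, 0, 0, 0, 0, -1.5, 0, 0, 0, 0, 0, -3, 0, 0, 0, 0, 0, -5, 0, 0, 0, 0, 0, -7, 0, 0, 0, 0, 0, -9, 0, 0, 0, 0, 0, -11, 0, 0, 0, 0, 0, -13, 0, 0, 0, 0, 0, -14, 0, 0, 0, 0, 0, -14, 0, 0, 0, 0, 0, -14, 0, 0, 0])

```text
time: 20.83
eef_pos: [0.5675, 0.1582, 0.1899]
tool_rot: [0.002, 0.97, -0.244, 0.003]
force: [0.1, 0.5, -1.4]
opening: 0.0856
```

```bash
python3 st.py; python3 - <<'E'
from h import *
import cv2
A=[cv2.resize(manip.camera(n)[80:340,60:430,::-1],(400,281)) for n in("scene","side")]
m=manip.camera_model("wrist");w=cv2.resize(manip.camera("wrist")[...,::-1],(800,600)).copy()
for z,r,c in((.016,.074,(0,255,0)),(.006,.047,(0,0,255)),(.078,.027,(255,0,0))):cv2.polylines(w,[(wproj(m,circ(.567,.158,z,r))*1.5625).astype(int)],True,c,1)
cv2.imwrite('pics/end.png',np.vstack([np.hstack(A),w[200:500]]))
E
```

```text
20.8333 [0.5675 0.1582 0.1899] F [ 0.1   0.53 -1.35] Ftool [-0.17 -0.52  1.35] M [-0.   -0.01  0.01] op 0.08561499474144292 q6 0.6422230428943134
```

View pics/end.png

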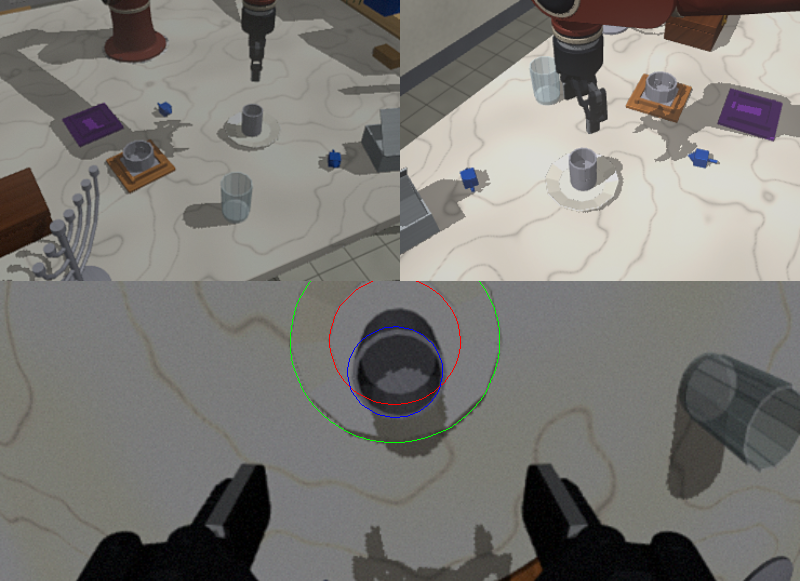

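The cup is upright in the middle of the saucer. The wrist rim circle is off by only a couple of mm, the saucer hasn't moved, the square cup is in its fence and the bystanders are in place. Handing in.

```bash
python3 -c "
from workcell import manip
print(manip.job_done())"
```

```text
the job is handed in; nothing more can be done
None
```

The oil cup is out of the square-footed cup, standing upright near the middle of the saucer and released; I handed the job in at about 21 s of the 61 s allowed.

- **Twisting loose:** I gripped the cup at 80 N and turned it to and fro, raising it about 0.3 mm for every 7° of turn. The upward pull stayed at 3.5 N or less, with no jump by the lower cup's weight. The turning torque fell to zero at about 25 mm of rise, and I then lifted it straight out.
- **Setting down:** The cup touched the saucer at the predicted height with under 8 N. I eased the grip, opened the fingers and backed off 14 cm.
- **Last checks:** In the final pictures the cup stands within a few mm of the saucer's centre. The square-footed cup sits in its tray's fence, the saucer matches its first position, and the tumbler and dreidels look unmoved. These are readings by eye; I did not measure the lower cup's seat height.
- **Disagreements:** My first wrist-camera fit was wrong because the arm was still settling, so I repeated it at rest. The fixed cameras and the wrist camera placed the cup about 4 mm apart. I used the wrist value, and the grip forces confirmed it to about 1–2 mm.

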